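# Empty the cold block with sprung tongs

### The job

First put the cooling lever fully to OFF, then, squeezing the sprung tongs from the stand (never the gripper's own fingers on a vial), lift every vial out of the deep wells of the cold block and stand each upright in a cell of its own in the yellow carrier. Next put the tongs back upright in their stand and let go, and only then set the cooling lever in line with the green index. Leave the bottles, jar and dishes where they are.

Things in the scene. Friction and masses are not known exactly. Their poses are not given: they have to be found in the camera images.
- cold_block: Fixed aluminium cold block in a blue jacket, 66 (x) x 206 (y) x 120 mm high, origin at the centre of its underside. Five open-topped wells in a row along y, centres at y = -80, -40, 0, 40, 80 mm; each 54 mm (x) by 34 mm (y) inside, floor 10 mm above the underside (110 mm deep), 6 mm walls. Some wells hold a vial standing at the bottom.
- vial0: Amber vial with a white cap, plain cylinder 22 mm diameter, 60 mm tall, 60 g, weighted base, origin at the centre of its underside, z up through the cap. Starts standing near the middle of a well of the cold block, within 2 mm of its centre; absent in some runs.
- vial1: Amber vial with a white cap, plain cylinder 22 mm diameter, 60 mm tall, 60 g, weighted base, origin at the centre of its underside, z up through the cap. Starts standing near the middle of a well of the cold block, within 2 mm of its centre; absent in some runs.
- vial2: Amber vial with a white cap, plain cylinder 22 mm diameter, 60 mm tall, 60 g, weighted base, origin at the centre of its underside, z up through the cap. Starts standing near the middle of a well of the cold block, within 2 mm of its centre; absent in some runs.
- vial3: Amber vial with a white cap, plain cylinder 22 mm diameter, 60 mm tall, 60 g, weighted base, origin at the centre of its underside, z up through the cap. Starts standing near the middle of a well of the cold block, within 2 mm of its centre; absent in some runs.
- vial4: Amber vial with a white cap, plain cylinder 22 mm diameter, 60 mm tall, 60 g, weighted base, origin at the centre of its underside, z up through the cap. Starts standing near the middle of a well of the cold block, within 2 mm of its centre; absent in some runs.
- tongs: Sprung parallel tongs, 172 mm tall, 260 g, upright in the stand. Origin midway between the two leg tips at the lower end, z up along the legs, y the line along which they open and shut. Two straight steel legs, 14 mm (x) by 5 mm (y), slide towards each other on a black hub at the top, staying parallel. Left alone the gap between them is 34 mm (44 mm over their backs).
- tongs_grip (a point): Where to grip the tongs: on their middle plane, 142 mm above the tips, 30 mm below their top. Orange grip plates, 20 mm wide, on the outer sides of the legs from 121 to 167 mm above the tips measure 52 mm over all when open, 40 mm when the legs hold a 22 mm vial. Fingers set to 48 mm hold the tongs by their spring without shutting them.
- tongs_left (a joint): How far each leg of the tongs has been squeezed in, m: 0 = open (34 mm gap), 0.006 = gripping a vial, 0.008 = end stop (18 mm gap). Both legs always move by the same amount; the spring presses each outward with 8 N when open, 10 N at 0.002, 14 N when shut on a vial.
- stand: Fixed tongs stand: grey foot 90 x 100 x 10 mm high with a green sleeve up to 90 mm; origin at the centre of its underside. The open-topped slot in the sleeve is 56 mm (y) by 24 mm (x), floor 10 mm above the underside, centred on the origin. The tongs start in it, tips on the slot floor, their y along the stand's y (either way round fits).
- carrier: Loose yellow vial carrier, 700 g, 132 (x) x 92 (y) x 36 mm high, origin at the centre of its underside; floor 5 mm thick, 12 mm walls reach 36 mm above the underside. Six square cells, 28 mm inside, centres at x = -40, 0, 40 mm and y = -20, 20 mm. All empty at the start; one vial fits in each.
- controller: Fixed white cooling controller, 140 (x) x 80 (y) x 55 mm high, origin at the centre of its underside. The lever swings in its x-z plane about an axis along y, 50 mm above the underside.
- cool_lever (a joint): Angle of the cooling lever, rad: 0 = OFF, end stop, lever leaning 0.87 rad from upright towards the controller's -x (the robot's side); grows as it swings up and over to +x, to 1.74. Friction keeps it where it is left (about 1.5 N at the knob moves it).
- lever_knob (a point): Centre of the red knob at the end of the lever, 100 mm from the lever's axis: a cylinder 24 mm in diameter and 32 mm long lying along the controller's y, on a 10 mm rod. The z axis of this point runs out along the lever.
- set_index (a joint): Angle of the green set index, in the same measure as the lever's angle: when the two are equal, lever and index point the same way. It does not move during a run.
- index_tab (a point): Green tab at the end of the index pointer, beside the lever on the controller's +y side, 62 mm from the lever's axis; the z axis of this point runs out along the pointer.
- reagent: Amber reagent bottle, 60 mm diameter, 130 mm tall, origin at the centre of its underside; a bystander.
- jar: Clear jar with a red cap, 64 mm diameter, 80 mm tall, origin at the centre of its underside; a bystander.
- dishes: Clear stack of culture dishes, 90 mm diameter, 30 mm high, origin at the centre of its underside; a bystander.
- wash: White wash bottle with a blue cap, 56 mm diameter, 120 mm tall, origin at the centre of its underside; a bystander.
Things that resemble listed ones, but are neither listed nor needed, are in the scene too. Of the things shaped like the tongs, the bare steel one is meant.

How it is judged:
On the way, in this order (a step that is already met when the one before it is completed fails the run):
1. the cooling lever is at OFF (within 0.1 rad) while the vials are still in the block (value of joint cool_lever below 0.1 rad and horizontal distance between each of vial0, vial1, vial2, vial3, vial4 and cold_block below 0.11 m), for 0.2 s.
2. every vial stands in the carrier, free of the tongs, the lever still at OFF (value of joint cool_lever below 0.1 rad and x of vial0 in the frame of carrier between -0.058 and 0.058 m and y of vial0 in the frame of carrier between -0.038 and 0.038 m and z of vial0 in the frame of carrier between 0 and 0.012 m and angle between each of vial0, vial1, vial2, vial3, vial4's own z axis and vertical below 0.35 rad and linear speed of each of vial0, vial1, vial2, vial3, vial4 below 0.03 m/s and contact force between each of vial0, vial1, vial2, vial3, vial4 and tongs below 0.1 N and x of vial1 in the frame of carrier between -0.058 and 0.058 m and y of vial1 in the frame of carrier between -0.038 and 0.038 m and z of vial1 in the frame of carrier between 0 and 0.012 m and x of vial2 in the frame of carrier between -0.058 and 0.058 m and y of vial2 in the frame of carrier between -0.038 and 0.038 m and z of vial2 in the frame of carrier between 0 and 0.012 m and x of vial3 in the frame of carrier between -0.058 and 0.058 m and y of vial3 in the frame of carrier between -0.038 and 0.038 m and z of vial3 in the frame of carrier between 0 and 0.012 m and x of vial4 in the frame of carrier between -0.058 and 0.058 m and y of vial4 in the frame of carrier between -0.038 and 0.038 m and z of vial4 in the frame of carrier between 0 and 0.012 m and angle between carrier's own z axis and vertical below 0.1 rad and height (world z) of carrier below 0.01 m), for 0.2 s.
3. the tongs are back in the stand, let go, the lever still at OFF (all of step 2 and horizontal distance between tongs and stand below 0.02 m and z of tongs in the frame of stand below 0.02 m and angle between tongs's own z axis and vertical below 0.25 rad and contact force between tongs and the fingers below 0.1 N), for 0.2 s.
At the end, for the whole second after the job is handed in: All vials at rest in carrier cells (underside < 12 mm above the carrier's, tilt < 0.35 rad), carrier flat on the bench; tongs released in the stand (within 20 mm of its axis, tips < 20 mm above its underside, tilt < 0.25 rad); lever at rest within 0.07 rad of the green index (x of vial0 in the frame of carrier between -0.058 and 0.058 m and y of vial0 in the frame of carrier between -0.038 and 0.038 m and z of vial0 in the frame of carrier between 0 and 0.012 m and angle between each of vial0, vial1, vial2, vial3, vial4's own z axis and vertical below 0.35 rad and linear speed of each of vial0, vial1, vial2, vial3, vial4 below 0.03 m/s and contact force between each of vial0, vial1, vial2, vial3, vial4 and tongs below 0.1 N and x of vial1 in the frame of carrier between -0.058 and 0.058 m and y of vial1 in the frame of carrier between -0.038 and 0.038 m and z of vial1 in the frame of carrier between 0 and 0.012 m and x of vial2 in the frame of carrier between -0.058 and 0.058 m and y of vial2 in the frame of carrier between -0.038 and 0.038 m and z of vial2 in the frame of carrier between 0 and 0.012 m and x of vial3 in the frame of carrier between -0.058 and 0.058 m and y of vial3 in the frame of carrier between -0.038 and 0.038 m and z of vial3 in the frame of carrier between 0 and 0.012 m and x of vial4 in the frame of carrier between -0.058 and 0.058 m and y of vial4 in the frame of carrier between -0.038 and 0.038 m and z of vial4 in the frame of carrier between 0 and 0.012 m and angle between carrier's own z axis and vertical below 0.1 rad and height (world z) of carrier below 0.01 m and horizontal distance between tongs and stand below 0.02 m and z of tongs in the frame of stand below 0.02 m and angle between tongs's own z axis and vertical below 0.25 rad and contact force between tongs and the fingers below 0.1 N and angle between the z axis of lever_knob and the z axis of index_tab, either way round below 0.07 rad and velocity of joint cool_lever between -0.05 and 0.05 rad/s); the robot touches nothing.
It fails at once if the gripper's fingers touch a vial (contact force between the fingers and vial0 above 0.5 N or contact force between the fingers and vial1 above 0.5 N or contact force between the fingers and vial2 above 0.5 N or contact force between the fingers and vial3 above 0.5 N or contact force between the fingers and vial4 above 0.5 N).
It fails at once if a bystander is moved more than 30 mm (distance of any of reagent, jar, dishes, wash from where it was at the start of the episode above 0.03 m).
Of vial0, vial1, vial2, vial3, vial4 only 2 to 4 are there at a start; the rules pass over those that are not, and their reading is None.
At some moment in a run one of carrier may be knocked a few centimetres aside while the robot is not near it.
It also fails if it takes over 210 s, if anything falls off the work surface, if the arm or the gripper's body presses on something with over 40 N, if the wrist force passes 120 N, or if a joint passes its speed limit or range.

### The arm

A 6-joint arm with a two-finger parallel gripper is mounted at the origin on the work surface. World frame = base frame: x ahead of the robot, y to its left, z up, the work surface at z = 0. Lengths are in m, angles in rad, forces in N, time in s.
With the tool pointing down it reaches from about 0.325 to 0.775 m from the base axis. Payload 5.5 kg.
Tool frame: the origin (TCP) lies at the very end of the fingers, on their centre line; the grasp point (between the pads) lies 19 mm behind it; z points along the fingers, y is the line along which they close (so a half turn about z gives the same grasp; the last joint's range is limited). The gripper opens to 85 mm and grips with 20 to 120 N. Pads are 22 mm wide; open, the fingers measure 114 mm over their backs; the gripper's body (76 mm by 85 mm) begins 54 mm behind the grasp point. The pads swing forward as they close: fully open they stand 13 mm farther back than shut.
Start: joints at [1.165, 0.091, 1.231, -0, 1.82, -0.057], TCP at [0.205, 0.564, 0.231] pointing down, gripper open.
Joint ranges: [-2.87, 2.87], [-0.86, 2.18], [0.17, 2.46], [-1.51, 4.65], [0.06, 2.69], [-2.65, 2.65]. Speed limits (rad/s): [2.57, 2.57, 3.01, 3.14, 3.14, 3.14].

### API

Orientations are given as a rotation vector (axis times angle).
In Python, from station import telemetry, eyes, close_job, models gives the robot as it stands.
- The arm moves only by the shell command python3 -m jog 'ROWS' [OPENING]. ROWS is JSON, a list of rows, each a list of 6 numbers: the shift along the tool's x, y, z in cm, then the turn, a rotation vector about the tool's x, y, z in degrees. In form: [[tx, ty, tz, ax, ay, az], ...]. A call has exactly 8 rows; each row is the pose to reach, as a shift and turn from the pose commanded when the call began, along the tool's axes at that moment; what a row does not reach only later rows make up. A row lasts 1/10 s, in which the tool goes at most 50 mm and 8.59 degrees, less where a joint would pass 70% of its speed; a pose out of reach is approached as far as the arm can. A call with a gripper value outside its range is refused whole. OPENING is the opening, from 0 (shut) to 1 (fully open), set as the call begins (- or left out, the last holds). The fingers move at their own pace and stop on an object; the grip force is fixed at half the most. Time passes only in rows, so rows that repeat a pose let the fingers close, or fill a call up. It gives the time, the measured TCP pose, the force, the opening and the grip force at its end, in the units of the state.
- telemetry.get_state(): the state, without advancing time (a new reading comes with each control period).
- eyes.get_image(name): name is "scene" or "top"; returns a dict with "frame" (384x512x3 uint8, red, green, blue), "range_z" (384x512 float32, m along the optical axis (not along the pixel's ray), 0 where there is no reading), "fov_y" (degrees; the focal length in pixels is half the picture's height over the tangent of half this angle, whatever the lens; pixels are square), "cx", "cy" (the principal point, pixels), "view" (4x4, takes a point from world to camera coordinates). Camera axes: x right, y down, z forward; pixel columns grow to the right and rows downward; lengths in m; the calibration is good to about 2 mm. A picture is of the moment at which its call begins.
- close_job(): hands the job in; it is judged then, once.
Trained networks look in a picture, given as the dict that the camera call returned (one of the last four; its "shot" number tells which), for a name from the list of things; names that differ only in an ending like _2 or _b are one class to them, and where a whole thing is asked for, a point or a joint stands for the part that bears it (a point fixed in the world has none). Each returns a list of dicts, best first, with "conf" (0 to 1); they miss things now and then, are a little off and sometimes report something else, mostly with a low value. They report only what shows in the picture. A call takes as long as a camera call. They do not tell look-alikes from the thing itself.
- models.boxes_of(target, picture): "position" ([x, y, z] in m, in the coordinates of the camera as it stood for that picture, good to about 4 mm: the middle of the surface that is visible of it).
- models.outline_of(target, picture): "mask" (384x512 bool, what is visible of it).
- models.mark_of(target, picture): "position" ([x, y, z] in m, in the coordinates of the camera as it stood for that picture, good to about 4 mm: a listed point, or the origin of a listed thing).
The state is a dict: "clock": time; "joint_positions": joint angles; "qvel": joint speeds; "effort": joint torques, N m; "tool_pos": TCP position; "ee_rot": TCP orientation; "contact_force": force on the tool from outside, world axes, zero at the start; "moment": the same for the moment, N m; "opening": finger opening in m; "grasp_force": force on a finger pad.
Only numpy, scipy, OpenCV 4.12 (cv2) and the standard library are available. Lean on these libraries where they do the work, as an engineer would, in place of code of your own. Each camera call takes 0.05 s, during which the arm holds its last target. There are 200 camera calls.

## Working session

There is one attempt and no reset: what is moved stays moved. The work goes in short steps, Python scripts to look and compute and a shell command to move; the robot and the scene stay as the last step left them, time stands still between calls to the robot, and variables do not carry over. Pictures are saved under pics/ and viewed, at most 14 in all, crops included, and the job is handed in when it is done.

```bash
ls; mkdir -p pics; cat > h.py <<'E'
import numpy as np, cv2
from station import telemetry, eyes, close_job, models
from scipy.spatial.transform import Rotation as R
def cam(n): return eyes.get_image(n)
def f(p): return 192/np.tan(np.radians(p["fov_y"])/2)
def toworld(p,pc):
    V=np.array(p["view"]); return (np.linalg.inv(V)@np.append(pc,1))[:3]
def cloud(p):
    z=p["range_z"]; v,u=np.mgrid[:384,:512]; F=f(p)
    P=np.stack([(u-p["cx"])*z/F,(v-p["cy"])*z/F,z,np.ones_like(z)],-1)
    W=(P@np.linalg.inv(np.array(p["view"])).T)[...,:3]; W[z<=0]=np.nan
    return W
def proj(p,w):
    c=np.array(p["view"])@np.append(w,1); return c[0]/c[2]*f(p)+p["cx"],c[1]/c[2]*f(p)+p["cy"]
def save(p,n,crop=None,s=1):
    im=p["frame"][...,::-1]
    if crop: im=im[crop[1]:crop[3],crop[0]:crop[2]]
    cv2.imwrite("pics/"+n,cv2.resize(im,None,fx=s,fy=s,interpolation=cv2.INTER_CUBIC))
def st():
    s=telemetry.get_state(); print(s["clock"],np.round(s["tool_pos"],4),np.round(s["ee_rot"],3),s["opening"],s["grasp_force"],np.round(s["contact_force"],1))
    return s
E
python3 - <<'E'
from h import *
st()
for n in("scene","top"):
    p=cam(n); save(p,n+"0.png",s=1.5)
    print(n,np.round(np.linalg.inv(p["view"])[:3,3],3),p["fov_y"])
    for t in["cold_block","vial0","tongs","tongs_grip","stand","carrier","controller","lever_knob","index_tab","reagent","jar","dishes","wash"]:
        print(t,[(np.round(toworld(p,d["position"]),3).tolist(),round(d["conf"],2)) for d in models.mark_of(t,p)[:6]])
E
```

```text
pics
0.0 [0.205  0.5636 0.2301] [-5.450e-01 -3.093e+00  3.000e-03] 0.0851561709415829 0.0 [-0.1 -0.1  0. ]
scene [1.113 0.074 0.893] 52.21045274445444
cold_block [([0.628, -0.005, 0.001], 0.62), ([0.48, -0.306, 0.001], 0.45)]
vial0 []
tongs [([0.329, 0.084, 0.001], 0.83)]
tongs_grip [([0.449, -0.008, 0.152], 0.78), ([0.329, 0.087, 0.137], 0.69)]
stand [([0.449, -0.004, -0.0], 0.59)]
carrier [([0.479, -0.307, 0.002], 0.59)]
controller [([0.472, 0.303, -0.002], 0.63)]
lever_knob [([0.541, 0.311, 0.12], 0.72)]
index_tab [([0.466, 0.329, 0.111], 0.5)]
reagent [([0.733, 0.209, -0.003], 0.63)]
jar [([0.753, -0.231, 0.003], 0.93)]
dishes [([0.38, -0.153, -0.002], 0.56), ([0.474, 0.301, -0.001], 0.3)]
wash [([0.6, 0.455, -0.003], 0.86)]
top [0.395 0.075 1.031] 51.878596009623514
cold_block [([0.628, -0.005, 0.002], 0.83), ([0.632, -0.009, 0.013], 0.23)]
vial0 [([0.634, -0.008, 0.016], 0.61), ([0.624, 0.036, 0.007], 0.41)]
tongs [([0.451, -0.003, 0.008], 0.55), ([0.329, 0.086, 0.005], 0.5)]
tongs_grip [([0.452, -0.004, 0.156], 0.53), ([0.329, 0.083, 0.143], 0.52)]
stand [([0.45, -0.003, 0.002], 0.73)]
carrier [([0.483, -0.309, -0.0], 0.59)]
controller [([0.482, 0.301, 0.007], 0.9), ([0.626, 0.035, 0.008], 0.38)]
lever_knob [([0.541, 0.307, 0.123], 0.51)]
index_tab [([0.464, 0.326, 0.113], 0.53), ([0.607, 0.452, 0.0], 0.39)]
reagent [([0.725, 0.208, 0.001], 0.76)]
jar [([0.753, -0.226, 0.002], 0.95), ([0.451, -0.005, 0.154], 0.57), ([0.45, -0.005, 0.0], 0.32), ([0.477, 0.299, 0.007], 0.23)]
dishes [([0.382, -0.15, 0.0], 0.94)]
wash [([0.607, 0.45, -0.001], 0.6)]
```

View pics/scene0.png

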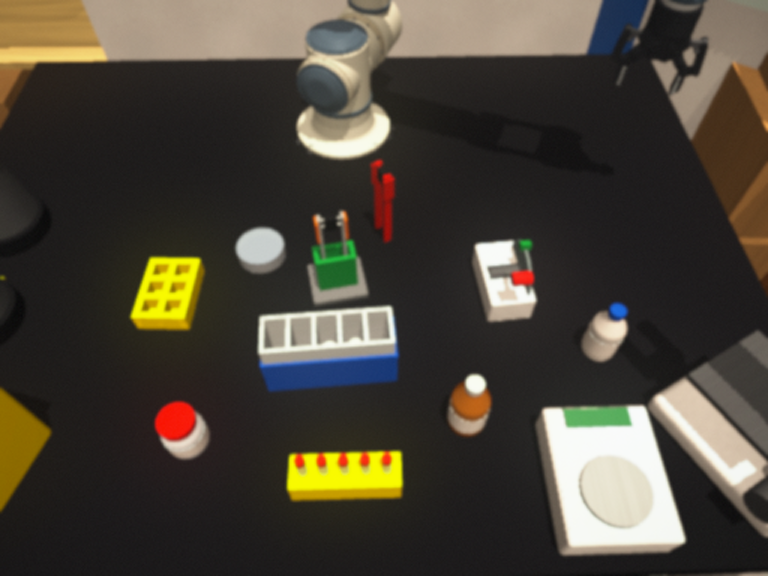

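View pics/top0.png

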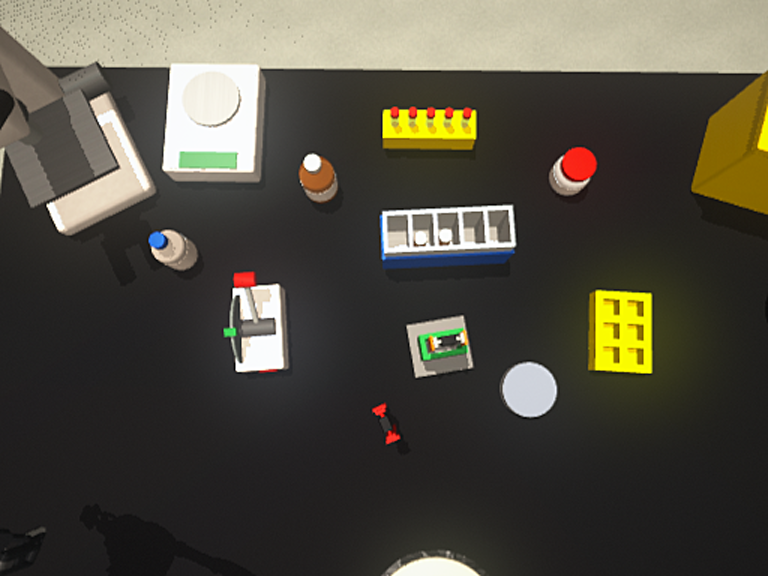

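The top view shows two white caps in wells at about pixels (420,236) and (445,236). The steel tongs sit in the green stand at (443,343), and the red tongs are the decoy. The carrier is at (622,332). The lever knob at (245,280) leans to +x, with the green tab at (230,332). Next I'll fit the poses from depth.

```bash
cat >> h.py <<'E'
def slab(W,c,r,z0,z1):
    m=(np.abs(W[...,0]-c[0])<r)&(np.abs(W[...,1]-c[1])<r)&(W[...,2]>z0)&(W[...,2]<z1)
    return W[m]
def rect(P):
    (c,s,a)=cv2.minAreaRect((P[:,:2]*1000).astype(np.float32)); return np.round(c,1),np.round(s,1),round(a,1),np.round(np.median(P[:,2]),4),len(P)
THINGS={"block":((.628,-.005),.13,.112,.13),"sleeve":((.45,-.003),.06,.082,.097),"foot":((.45,-.003),.08,.006,.014),"carrier":((.48,-.308),.1,.03,.045),"ctrl":((.475,.302),.09,.05,.06),"tongs_top":((.45,-.003),.06,.14,.2)}
E
python3 - <<'E'
from h import *
for n in("top","scene"):
    p=cam(n); W=cloud(p); print(n)
    for k,(c,r,a,b) in THINGS.items():
        P=slab(W,c,r,a,b); 
        if len(P)>5: print(k,*rect(P))
    for i in range(5):
        c=(.628,-.005+(-.08+.04*i)); P=slab(W,c,.014,.0,.2)
        print(i-2,len(P),np.round(np.percentile(P[:,2],[5,25,50,75,95]),3) if len(P) else "")
    for t in("lever_knob","index_tab"):
        for d in models.outline_of(t,p)[:2]:
            Q=W[d["mask"]]; Q=Q[~np.isnan(Q[:,0])]; print(t,d["conf"],len(Q),np.round(Q.mean(0),3), np.round(Q.min(0),3),np.round(Q.max(0),3))
    # red / green pixels near controller
    fr=p["frame"].astype(int); near=(np.abs(W[...,0]-.475)<.12)&(np.abs(W[...,1]-.302)<.08)
    for nm,m in(("red",(fr[...,0]>140)&(fr[...,1]<70)&near&(W[...,2]>.08)),("green",(fr[...,1]>fr[...,0]+50)&(fr[...,1]>fr[...,2]+30)&near)):
        Q=W[m]; print(nm,len(Q),np.round(np.median(Q,0),3),np.round(Q.min(0),3),np.round(Q.max(0),3))
    save(p,n+"_b.png",(230,120,370,260) if n=="top" else (160,130,300,270),4)
E
```

```text
top
block [628.4  -7.7] [ 67.6 206. ] 3.4 0.1205 950
sleeve [449.7  -2.5] [40.1 71.4] 10.8 0.091 246
foot [457.3  -9.2] [137.8 142.4] 9.9 0.0108 811
carrier [ 478.5 -307. ] [ 94.2 132.2] 87.2 0.0365 1341
ctrl [473.3 300.6] [139.7  79.1] 5.1 0.056 1239
tongs_top [449.8  -2.9] [19.9 52.3] 10.6 0.1807 184
-2 15 [0.009 0.01  0.011 0.012 0.013]
-1 27 [0.008 0.009 0.011 0.012 0.013]
0 82 [0.045 0.063 0.07  0.071 0.074]
1 82 [0.029 0.061 0.07  0.072 0.073]
2 84 [0.008 0.009 0.011 0.012 0.013]
lever_knob 0.66 270 [0.526 0.306 0.112] [0.481 0.291 0.053] [0.552 0.33  0.14 ]
lever_knob 0.42 635 [0.72  0.205 0.084] [ 0.7    0.18  -0.001] [0.786 0.238 0.134]
index_tab 0.38 26 [0.443 0.02  0.162] [0.436 0.017 0.052] [0.449 0.023 0.184]
red 131 [0.541 0.307 0.134] [0.53  0.291 0.126] [0.552 0.324 0.14 ]
green 49 [0.461 0.329 0.118] [0.454 0.32  0.001] [0.478 0.365 0.122]
scene
block [629.9  -7.8] [ 69.5 206. ] 3.6 0.1184 979
sleeve [451.3  -3.3] [41.9 72. ] 11.2 0.0882 247
foot [453.6  -3.1] [93.1 99.9] 10.6 0.0089 445
carrier [ 481.1 -307.6] [ 93.9 134.6] 86.8 0.0345 981
ctrl [474.9 300.7] [141.2  79.7] 5.7 0.0537 877
tongs_top [452.7  -3.2] [20.6 51.9] 11.5 0.1713 239
-2 5 [0.119 0.119 0.119 0.12  0.121]
-1 0 
0 12 [0.067 0.068 0.069 0.07  0.07 ]
1 19 [0.067 0.068 0.07  0.07  0.073]
2 0 
lever_knob 0.58 132 [0.544 0.305 0.126] [0.495 0.291 0.072] [0.555 0.323 0.138]
red 109 [0.547 0.309 0.131] [0.494 0.291 0.082] [0.554 0.331 0.138]
green 43 [0.463 0.331 0.115] [ 0.355  0.321 -0.003] [0.471 0.381 0.118]
```

View pics/top_b.png

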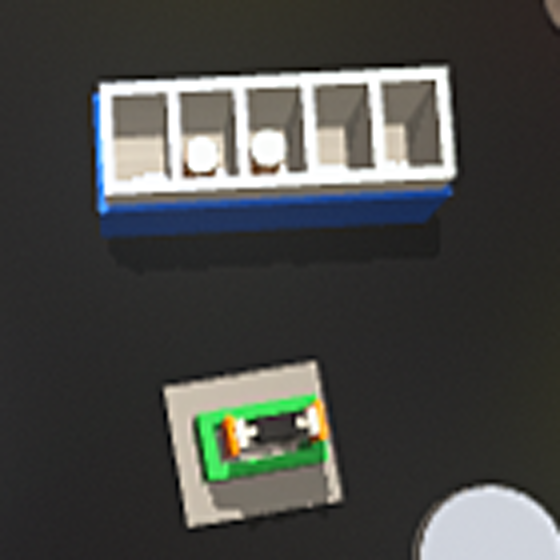

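Only two wells are occupied: the centre one and the +40 mm one. The block yaw is +3.4°, the stand +10.9°, the carrier −2.8° and the controller +5.4°. I'll do the lever first.

```bash
cat >> h.py <<'E'
def goal(pos,yaw,cur=None):
    """shift (tool cm) and turn (deg) to a down pose with tool y at yaw deg (world)"""
    s=telemetry.get_state()
    R0=R.from_rotvec(s["ee_rot"]); p0=np.array(s["tool_pos"])
    a=np.radians(yaw); y=np.array([np.cos(a),np.sin(a),0]); z=np.array([0,0,-1.]); x=np.cross(y,z)
    R1=R.from_matrix(np.stack([x,y,z],1))
    d=R0.inv().apply(np.array(pos)-p0)*100; t=np.degrees((R0.inv()*R1).as_rotvec())
    print("shift",np.round(d,2),"turn",np.round(t,1))
CT=np.array([.474,.3007]); cy=np.radians(5.4)
def ctl(xp,z,yp=0.003): return [CT[0]+xp*np.cos(cy)-yp*np.sin(cy),CT[1]+xp*np.sin(cy)+yp*np.cos(cy),z]
E
python3 -c "
from h import *
goal(ctl(.11,.22),95.4)"
```

```text
shift [-44.08 -10.55   1.12] turn [ -0.   -0.  -25.4]
```

```bash
python3 -m jog '[[-5,-1.2,0.1,0,0,-3],[-10,-2.4,0.3,0,0,-6],[-15,-3.6,0.4,0,0,-9],[-19,-4.6,0.5,0,0,-12],[-23,-5.5,0.6,0,0,-15],[-27,-6.4,0.7,0,0,-18],[-31,-7.4,0.8,0,0,-21],[-35,-8.4,0.9,0,0,-25.4]]' 0; python3 -c "
from h import *
goal(ctl(.11,.22),95.4)"
```

```text
clock: 2.5
tool_pos: [0.5066, 0.3642, 0.2223]
ee_rot: [-0.152, 3.138, 0.0]
contact_force: [0.1, -0.1, -0.4]
opening: 0.0002
grasp_force: 0.0
shift [-7.14 -5.73  0.23] turn [0.  0.  0.2]
```

```bash
python3 -m jog '[[-3.5,-2.8,0.1,0,0,0],[-7.1,-5.7,0.2,0,0,0],[-7.1,-5.7,0.2,0,0,0],[-7.1,-5.7,3,0,0,0],[-7.1,-5.7,6,0,0,0],[-7.1,-5.7,9,0,0,0],[-7.1,-5.7,11.2,0,0,0],[-7.1,-5.7,11.2,0,0,0]]' >/dev/null; python3 -c "
from h import *
st();goal(ctl(.09,.11),95.4);goal(ctl(-.05,.112),95.4)
p=cam('scene');save(p,'lev.png',(300,100,440,240),4)"
```

```text
3.3 [0.579  0.3147 0.1054] [ 0.149 -3.131  0.005] -0.00034793622694219043 0.0 [ 0.5 -0.1 -0.7]
shift [ 1.59 -0.11 -0.45] turn [-0.1 -0.4  0. ]
shift [15.59 -0.1  -0.54] turn [-0.1 -0.4  0. ]
```

View pics/lev.png

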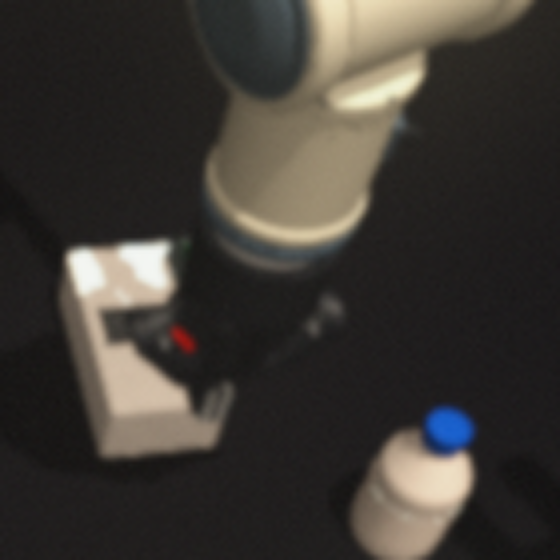

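The finger is on the +x side of the red knob at (185,340), so I'll sweep the lever over towards −x.

```bash
python3 -m jog '[[0.8,-0.1,-0.2,0,0,0],[1.6,-0.1,-0.4,0,0,0],[3.1,-0.1,-1.4,0,0,0],[4.6,-0.1,-2.3,0,0,0],[6.1,-0.1,-2.9,0,0,0],[7.6,-0.1,-3.3,0,0,0],[9.1,-0.1,-3.3,0,0,0],[10.6,-0.1,-3.0,0,0,0]]' >/dev/null; python3 -m jog '[[1,0,0.3,0,0,0],[2,0,0.6,0,0,0],[3,0,1.0,0,0,0],[4,0,1.5,0,0,0],[4.6,0,2.0,0,0,0],[5.0,0,2.3,0,0,0],[5.4,0,2.4,0,0,0],[5.4,0,2.4,0,0,0]]'
```

```text
clock: 4.95
tool_pos: [0.4219, 0.2989, 0.1156]
ee_rot: [0.148, -3.137, 0.001]
contact_force: [1.3, 0.1, -1.0]
opening: 0.0
grasp_force: 0.4
```

```bash
python3 -m jog '[[-0.3,0,0,0,0,0],[-2,0,-1,0,0,0],[-4,0,-5,0,0,0],[-4,0,-9,0,0,0],[-4,0,-13,0,0,0],[-4,0,-13,0,0,0],[-4,0,-13,0,0,0],[-4,0,-13,0,0,0]]' >/dev/null; python3 - <<'E'
from h import *
p=cam("top");W=cloud(p);fr=p["frame"].astype(int)
save(p,"lev2.png",(140,170,260,280),4)
near=(np.abs(W[...,0]-.475)<.14)&(np.abs(W[...,1]-.302)<.07)
Q=W[(fr[...,0]>120)&(fr[...,1]<70)&near&(W[...,2]>.08)];print(len(Q),np.round(np.median(Q,0),3) if len(Q) else "")
Q=W[(fr[...,1]>fr[...,0]+50)&(fr[...,1]>fr[...,2]+30)&near&(W[...,2]>.09)];print(len(Q),np.round(np.median(Q,0),3) if len(Q) else "")
st();goal([.451,-.003,.28],100.9)
E
```

```text
89 [0.402 0.289 0.128]
33 [0.459 0.327 0.118]
5.8 [0.4615 0.3027 0.2443] [ 1.480e-01 -3.135e+00  2.000e-03] -0.0004188299593812185 0.0 [-0.3 -0.8 -0.3]
shift [  3.95 -30.34  -3.52] turn [-0.1 -0.2 -5.5]
```

View pics/lev2.png

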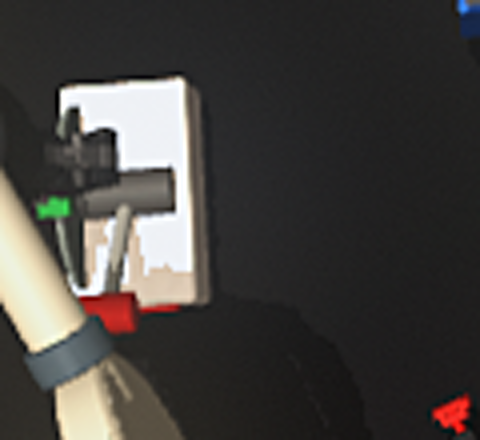

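The lever is near OFF, but the reading leaves about 0.05 rad of doubt. I'll press it once more until I feel the stop.

```bash
python3 -m jog '[[1,0,5,0,0,0],[1,0,9,0,0,0],[2,0,12,0,0,0],[3.5,0,13,0,0,0],[4.3,0,13,0,0,0],[4.6,0,13,0,0,0],[4.9,0,13.1,0,0,0],[5.1,0,13.1,0,0,0]]';python3 -m jog '[[0.2,0,0,0,0,0],[0.4,0,0,0,0,0],[0.6,0,0.1,0,0,0],[0.8,0,0.1,0,0,0],[0.8,0,0.1,0,0,0],[0.8,0,0.1,0,0,0],[0.8,0,0.1,0,0,0],[0.8,0,0.1,0,0,0]]'
```

```text
clock: 6.6
tool_pos: [0.4176, 0.298, 0.1166]
ee_rot: [-0.144, 3.122, 0.002]
contact_force: [30.4, 1.9, -8.5]
opening: 0.0002
grasp_force: 11.4
clock: 7.4
tool_pos: [0.4142, 0.2983, 0.1212]
ee_rot: [-0.141, 3.109, 0.009]
contact_force: [34.3, 2.2, 8.8]
opening: -0.0002
grasp_force: 14.4
```

```bash
python3 -m jog '[[-1,0,0,0,0,0],[-3,0,-3,0,0,0],[-5,0,-7,0,0,0],[-6,0,-11,0,0,0],[-6,0,-15,0,0,0],[-6,0,-17,0,0,0],[-6,0,-17,0,0,0],[-6,0,-17,0,0,0]]' 1 >/dev/null; python3 - <<'E'
from h import *
st();goal([.451,-.003,.28],100.9)
E
```

```text
8.2 [0.4629 0.3031 0.2837] [ 0.149 -3.138  0.   ] 0.08543671065941023 0.0 [-0.4  0.2 -1.5]
shift [  4.08 -30.36   0.37] turn [-0.  -0.  -5.5]
```

```bash
python3 -m jog '[[0.5,-4.5,0,0,0,-1],[1,-9,0,0,0,-2],[1.6,-13.5,0,0,0,-3],[2.3,-18,0,0,0,-4],[3,-22.5,0,0,0,-5],[3.6,-27,0,0,0,-5.5],[4.1,-30.4,0.4,0,0,-5.5],[4.1,-30.4,0.4,0,0,-5.5]]' >/dev/null; python3 -m jog '[[0,0,0,0,0,0],[0,0,0,0,0,0],[0,0,0,0,0,0],[0,0,0,0,0,0],[0,0,0,0,0,0],[0,0,0,0,0,0],[0,0,0,0,0,0],[0,0,0,0,0,0]]' >/dev/null; python3 - <<'E'
from h import *
st();goal([.451,-.003,.133],100.9)
for n in("top","scene"):
    p=cam(n); save(p,"grip_%s.png"%n,(210,130,370,290),3.5)
    print(n,[np.round(proj(p,w),0) for w in([.451,-.003,.182],[.451,-.003,.28])])
E
```

```text
9.8 [ 0.4509 -0.0034  0.2803] [-0.299  3.127 -0.   ] 0.08525099691919943 0.0 [-0.3 -0.1 -0.2]
shift [-0.02  0.04 14.73] turn [-0.  0.  0.]
top [array([299., 226.]), array([303., 223.])]
scene [array([220., 144.]), array([216., 114.])]
```

View pics/grip_scene.png

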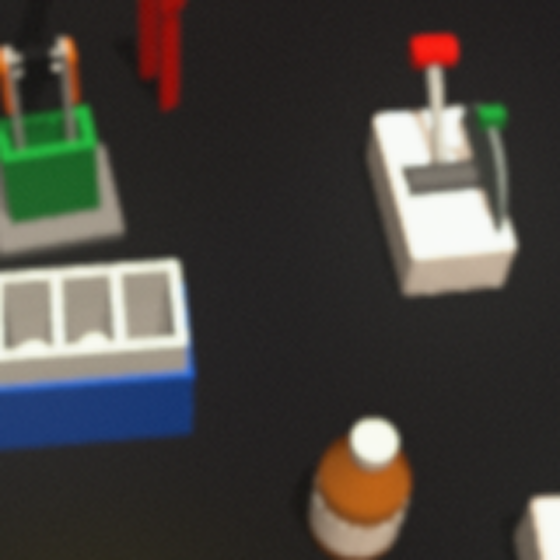

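```bash
python3 -m jog '[[0,0,3,0,0,0],[0,0,6,0,0,0],[0,0,9,0,0,0],[0,0,11,0,0,0],[0,0,13,0,0,0],[0,0,14,0,0,0],[0,0,14.7,0,0,0],[0,0,14.7,0,0,0]]'; python3 -m jog '[[0,0,0,0,0,0],[0,0,0,0,0,0],[0,0,0,0,0,0],[0,0,0,0,0,0],[0,0,0,0,0,0],[0,0,0,0,0,0],[0,0,0,0,0,0],[0,0,0,0,0,0]]' 0.565
```

```text
clock: 10.7
tool_pos: [0.4506, -0.0035, 0.1329]
ee_rot: [0.299, -3.127, -0.0]
contact_force: [-0.1, -0.6, 1.1]
opening: 0.0857
grasp_force: 0.0
clock: 11.5
tool_pos: [0.4515, -0.0035, 0.1349]
ee_rot: [-0.299, 3.125, -0.001]
contact_force: [-0.8, -0.9, 7.7]
opening: 0.0484
grasp_force: 11.7
```

```bash
python3 -m jog '[[0,0,-1,0,0,0],[0,0,-3,0,0,0],[0,0,-6,0,0,0],[0,0,-9,0,0,0],[0,0,-12,0,0,0],[0,0,-14,0,0,0],[0,0,-15,0,0,0],[0,0,-15,0,0,0]]'; python3 - <<'E'
from h import *
y=np.radians(3.4); B=np.array([.629,-.0077])
for k in(0,.04):
    g=B+k*np.array([-np.sin(y),np.cos(y)]); print(g); goal([g[0],g[1],.285],3.4)
for n in("top","scene"):
    p=cam(n); W=cloud(p)
    for a,b in((.02,.4),):
        for nm in("tongs","tongs_grip"):
            print(n,nm,[(np.round(toworld(p,d["position"]),3),round(d["conf"],2)) for d in models.mark_of(nm,p)[:3]])
    if n=="scene": save(p,"lift.png",(150,60,310,200),4)
E
```

```text
clock: 12.3
tool_pos: [0.4512, -0.0035, 0.2844]
ee_rot: [-0.299, 3.126, -0.001]
contact_force: [0.2, -0.8, -3.4]
opening: 0.0488
grasp_force: 9.6
[ 0.629  -0.0077]
shift [-17.38  -3.78  -0.03] turn [ 0.1  0.1 97.5]
[0.62662775 0.03222959]
shift [-17.9    0.18  -0.03] turn [ 0.1  0.1 97.5]
top tongs [(array([0.729, 0.209, 0.   ]), 0.44)]
top tongs_grip [(array([0.396, 0.295, 0.116]), 0.7), (array([0.328, 0.082, 0.144]), 0.63), (array([0.476, 0.299, 0.005]), 0.63)]
scene tongs [(array([ 0.45 , -0.002,  0.155]), 0.73), (array([ 0.33 ,  0.081, -0.   ]), 0.56)]
scene tongs_grip [(array([0.33 , 0.089, 0.14 ]), 0.88), (array([ 0.452, -0.004,  0.299]), 0.87)]
```

View pics/lift.png

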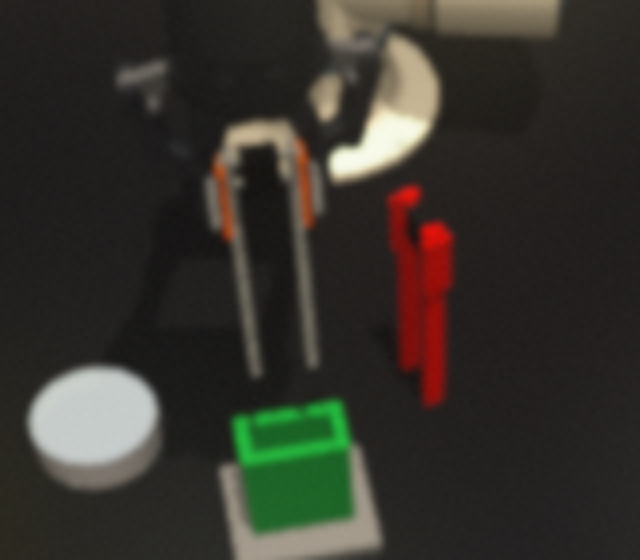

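```bash
python3 -m jog '[[-1.5,-0.3,0,0,0,8.4],[-3,-0.6,0,0,0,16.8],[-4.5,-1,0,0,0,25.2],[-6,-1.3,0,0,0,33.6],[-7.5,-1.6,0,0,0,42],[-9,-2,0,0,0,50.4],[-10.5,-2.3,0,0,0,58.8],[-12,-2.6,0,0,0,66]]'; python3 - <<'E'
from h import *
goal([.629,-.0077,.285],3.4)
E
```

```text
clock: 13.4
tool_pos: [0.574, -0.0063, 0.2822]
ee_rot: [-1.46, -2.78, 0.001]
contact_force: [-0.9, -0.0, -3.6]
opening: 0.0483
grasp_force: 9.6
shift [-3.24  4.44 -0.29] turn [-0.1 -0.  31.2]
```

```bash
python3 -m jog '[[-0.5,0.8,0,0,0,7],[-1.2,1.8,0,0,0,14],[-2,2.8,-0.1,0,0,21],[-2.6,3.6,-0.2,0,0,28],[-3.2,4.4,-0.3,0,0,31.2],[-3.2,4.4,-0.3,0,0,31.2],[-3.2,4.4,-0.3,0,0,31.2],[-3.2,4.4,-0.3,0,0,31.2]]'; cat >> h.py <<'E'
def legs(p,c,z0,z1,r=.04):
    W=cloud(p); P=slab(W,c,r,z0,z1); 
    if len(P)<4: print("few",len(P)); return
    print("legs n",len(P),"med",np.round(np.median(P,0),4),"min",np.round(P.min(0),4),"max",np.round(P.max(0),4))
E
python3 - <<'E'
from h import *
st();goal([.629,-.0077,.285],3.4)
for n in("scene","top"):
    p=cam(n)
    for z in (.15,.19,.23): legs(p,(.629,-.0077),z,z+.03)
    W=cloud(p)
    for k in(0,.04):
        y=np.radians(3.4); g=np.array([.629,-.0077])+k*np.array([-np.sin(y),np.cos(y)])
        P=slab(W,g,.02,.063,.08); print("cap",k,len(P),*(rect(P)[:2] if len(P)>4 else []))
    if n=="scene": save(p,"well.png",(170,80,290,220),4)
E
```

```text
clock: 14.2
tool_pos: [0.6276, -0.0073, 0.286]
ee_rot: [-2.146, -2.293, 0.001]
contact_force: [0.2, 0.0, -3.6]
opening: 0.0484
grasp_force: 9.6
14.2 [ 0.6276 -0.0073  0.286 ] [-2.146e+00 -2.293e+00  1.000e-03] 0.04842479727405132 9.60302397608757 [ 0.2  0.  -3.6]
shift [-0.05  0.14  0.1 ] turn [-0.  -0.   0.4]
legs n 42 med [ 0.6479 -0.0026  0.171 ] min [ 0.6064 -0.0112  0.1588] max [0.6498 0.0027 0.1799]
legs n 63 med [ 0.6478 -0.0027  0.2052] min [ 0.6095 -0.0113  0.1901] max [0.6499 0.0027 0.2198]
legs n 66 med [ 0.6481 -0.0037  0.2449] min [ 0.6081 -0.0113  0.2302] max [0.6501 0.0026 0.26  ]
cap 0 14 [623.3 -13.1] [25.5  4.3]
cap 0.04 22 [617.7  31. ] [14.1 34. ]
legs n 31 med [ 0.6413 -0.003   0.1738] min [ 0.606 -0.013  0.162] max [0.6459 0.0026 0.1797]
legs n 46 med [ 0.6079 -0.0029  0.2029] min [ 0.6058 -0.0131  0.1912] max [0.6468 0.0028 0.2191]
legs n 28 med [ 6.416e-01 -6.000e-04  2.429e-01] min [ 0.6057 -0.008   0.2306] max [0.6466 0.0025 0.2591]
cap 0 50 [623.6 -10.5] [34.6 18.8]
cap 0.04 0
```

View pics/well.png

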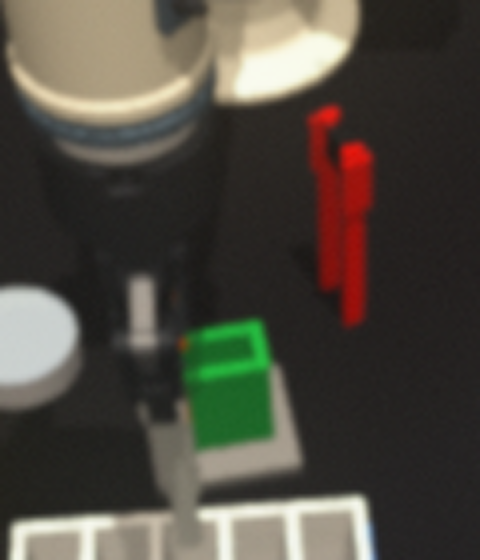

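```bash
python3 -m jog '[[-0.25,0.1,0,0,0,0.4],[-0.25,0.1,2,0,0,0.4],[-0.25,0.1,4,0,0,0.4],[-0.25,0.1,6,0,0,0.4],[-0.25,0.1,7.5,0,0,0.4],[-0.25,0.1,9,0,0,0.4],[-0.25,0.1,10.2,0,0,0.4],[-0.25,0.1,11.4,0,0,0.4]]';  python3 -m jog '[[0,0,0,0,0,0],[0,0,0,0,0,0],[0,0,0,0,0,0],[0,0,0,0,0,0],[0,0,0,0,0,0],[0,0,0,0,0,0],[0,0,0,0,0,0],[0,0,0,0,0,0]]' 0.4
```

```text
clock: 15.1
tool_pos: [0.6293, -0.0098, 0.1718]
ee_rot: [2.156, 2.284, 0.001]
contact_force: [0.7, -0.2, -2.7]
opening: 0.0484
grasp_force: 9.6
clock: 15.9
tool_pos: [0.6291, -0.0097, 0.1723]
ee_rot: [-2.156, -2.285, 0.0]
contact_force: [0.1, -0.1, -3.4]
opening: 0.0375
grasp_force: 60.3
```

```bash
python3 -m jog '[[0,0,-1,0,0,0],[0,0,-2.5,0,0,0],[0,0,-5,0,0,0],[0,0,-7.5,0,0,0],[0,0,-10,0,0,0],[0,0,-12,0,0,0],[0,0,-13.5,0,0,0],[0,0,-13.5,0,0,0]]'; python3 - <<'E'
from h import *
for n in("scene","top"):
    p=cam(n)
    for z in (.13,.16,.2): legs(p,(.629,-.0077),z,z+.03)
    if n=="scene": save(p,"v0.png",(170,80,290,220),4)
for n in("top","scene"):
    p=cam(n); print(*rect(slab(cloud(p),*THINGS["carrier"])))
E
```

```text
clock: 16.7
tool_pos: [0.6297, -0.0098, 0.3124]
ee_rot: [2.152, 2.281, 0.007]
contact_force: [-0.2, -0.7, -2.5]
opening: 0.0376
grasp_force: 60.7
legs n 18 med [ 0.639  -0.0057  0.1565] min [ 0.633  -0.0182  0.153 ] max [0.642  0.002  0.1598]
legs n 57 med [ 0.6394 -0.0057  0.1711] min [ 0.6307 -0.0181  0.1604] max [0.6471 0.0026 0.19  ]
legs n 92 med [ 0.6456 -0.0043  0.212 ] min [ 0.6149 -0.018   0.2001] max [0.6473 0.0022 0.2299]
legs n 9 med [ 0.6193 -0.0056  0.1558] min [ 0.6179 -0.0149  0.1529] max [0.623  0.001  0.1599]
legs n 16 med [ 6.214e-01 -3.000e-04  1.720e-01] min [ 0.6131 -0.0117  0.1625] max [0.6277 0.0025 0.1876]
legs n 72 med [ 0.6243 -0.0037  0.2118] min [ 0.6127 -0.0156  0.2004] max [0.6443 0.0013 0.2292]
[ 478.3 -306.2] [ 94.6 132. ] 87.1 0.0366 1346
[ 480.5 -307.3] [ 94.4 133.8] 86.8 0.0345 983
```

View pics/v0.png

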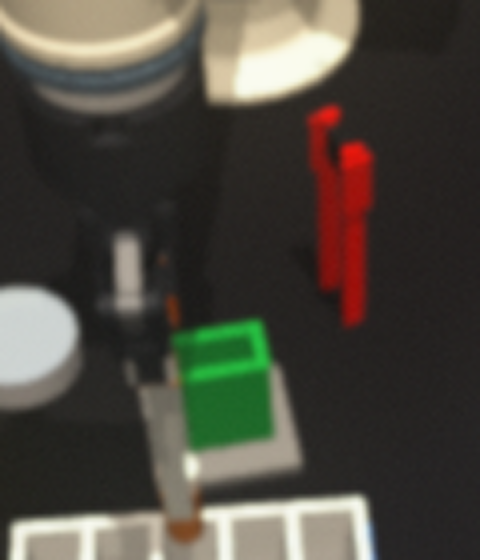

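The amber vial's bottom shows below the legs at (185,530), so it is held upright. I'll carry it to carrier cell (+40,−20).

```bash
python3 - <<'E'
from h import *
goal([.5183,-.3306,.312],-3)
E
```

```text
shift [-31.39 -12.91  -0.56] turn [-0.1 -0.   6.3]
```

```bash
python3 -m jog '[[-2,-0.9,0,0,0,0.5],[-6,-2.5,0,0,0,1.5],[-10,-4.2,0,0,0,2.5],[-14.5,-6,0,0,0,3.5],[-19,-7.8,0,0,0,4.5],[-23.5,-9.7,0,0,0,5.5],[-27.5,-11.3,0,0,0,6.3],[-31.4,-12.9,0,0,0,6.3]]' >/dev/null;python3 -m jog '[[0,0,1,0,0,0],[0,0,3,0,0,0],[0,0,5,0,0,0],[0,0,7,0,0,0],[0,0,8,0,0,0],[0,0,8.5,0,0,0],[0,0,8.5,0,0,0],[0,0,8.5,0,0,0]]'; python3 - <<'E'
from h import *
goal([.5183,-.3306,.227],-3)
for n in("top","scene"):
    p=cam(n);W=cloud(p); print(n,*rect(slab(W,(.48,-.308),.1,.03,.042)))
    for z in(.06,.08,.1,.12):legs(p,(.518,-.3306),z,z+.02)
    save(p,"car_%s.png"%n,(350,150,470,290) if n=="top" else (60,130,180,250),4)
E
```

```text
clock: 18.5
tool_pos: [0.5188, -0.3307, 0.2234]
ee_rot: [2.277, 2.162, 0.0]
contact_force: [-0.3, -0.7, -2.1]
opening: 0.0375
grasp_force: 60.9
shift [ 0.01 -0.05 -0.36] turn [0.1 0.  0. ]
top [ 478.5 -306.7] [ 94.  132.2] 87.4 0.0366 1274
legs n 24 med [ 0.5123 -0.3207  0.0744] min [ 0.5064 -0.3284  0.0652] max [ 0.5244 -0.3157  0.0797]
legs n 31 med [ 0.516  -0.3192  0.0897] min [ 0.5017 -0.3331  0.0811] max [ 0.5301 -0.3171  0.1   ]
legs n 57 med [ 0.5141 -0.3208  0.1115] min [ 0.5019 -0.3349  0.1005] max [ 0.5339 -0.3168  0.1198]
legs n 100 med [ 0.5179 -0.326   0.1243] min [ 0.502  -0.3383  0.1204] max [ 0.5341 -0.3173  0.1393]
scene [ 480. -308.] [ 94.8 135.6] 87.4 0.0345 919
legs n 36 med [ 0.5267 -0.3226  0.0711] min [ 0.5147 -0.3364  0.0617] max [ 0.5305 -0.3179  0.0796]
legs n 49 med [ 0.527  -0.3236  0.0905] min [ 0.5061 -0.3379  0.0801] max [ 0.5366 -0.3173  0.0999]
legs n 69 med [ 0.5288 -0.3228  0.1111] min [ 0.5046 -0.337   0.1005] max [ 0.5379 -0.3174  0.1197]
legs n 99 med [ 0.5177 -0.3265  0.1267] min [ 0.5049 -0.3375  0.12  ] max [ 0.5384 -0.3182  0.1397]
```

View pics/car_scene.png

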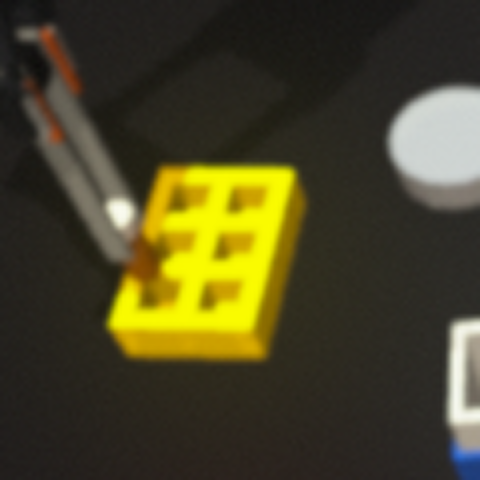

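```bash
python3 -m jog '[[-0.18,-0.1,0,0,0,0],[-0.18,-0.1,1,0,0,0],[-0.18,-0.1,2,0,0,0],[-0.18,-0.1,3,0,0,0],[-0.18,-0.1,4,0,0,0],[-0.18,-0.1,4.8,0,0,0],[-0.18,-0.1,5.4,0,0,0],[-0.18,-0.1,5.4,0,0,0]]'; python3 - <<'E'
from h import *
for n in("top","scene"):
    p=cam(n);W=cloud(p); print(n,*rect(slab(W,(.48,-.308),.1,.03,.042)))
    for z in(.045,.08,):legs(p,(.518,-.3306),z,z+.02)
E
```

```text
clock: 19.4
tool_pos: [0.5171, -0.3321, 0.1668]
ee_rot: [-2.277, -2.161, 0.001]
contact_force: [-0.4, -0.6, -3.4]
opening: 0.0373
grasp_force: 60.9
top [ 478.4 -307.2] [ 94.2 132.2] 87.4 0.0368 1252
legs n 47 med [ 0.5114 -0.3226  0.0547] min [ 0.4998 -0.3356  0.0459] max [ 0.5315 -0.3187  0.065 ]
legs n 32 med [ 0.5161 -0.3239  0.0898] min [ 0.4999 -0.3374  0.0806] max [ 0.5315 -0.3211  0.0992]
scene [ 479.8 -307.6] [ 94.3 135.6] 87.8 0.0345 884
legs n 65 med [ 0.5255 -0.324   0.0554] min [ 0.5027 -0.3375  0.0451] max [ 0.5349 -0.3194  0.0648]
legs n 62 med [ 0.5089 -0.3292  0.0901] min [ 0.5023 -0.3386  0.0806] max [ 0.5351 -0.3221  0.0998]
```

```bash
python3 -m jog '[[0,0,0.2,0,0,0],[0,0,0.2,0,0,0],[0,0,0.2,0,0,0],[0,0,0.2,0,0,0],[0,0,0.2,0,0,0],[0,0,0.2,0,0,0],[0,0,0.2,0,0,0],[0,0,0.2,0,0,0]]' 0.565; python3 -m jog '[[0,0,-0.3,0,0,0],[0,0,-1,0,0,0],[0,0,-2,0,0,0],[0,0,-4,0,0,0],[0,0,-7,0,0,0],[0,0,-10,0,0,0],[0,0,-12.3,0,0,0],[0,0,-12.3,0,0,0]]';  python3 - <<'E'
from h import *
for n in("top","scene"):
    p=cam(n);W=cloud(p); print(n,*rect(slab(W,(.48,-.308),.1,.03,.042))); P=slab(W,(.518,-.33),.025,.05,.08); print("vial",*rect(P[P[:,2]>.06]))
    print([(np.round(toworld(p,d["position"]),3),d["conf"]) for d in models.mark_of("vial0",p)[:4]])
    if n=="top": save(p,"placed.png",(370,170,470,270),4)
y=np.radians(3.4); g=np.array([.629,-.0077])+.04*np.array([-np.sin(y),np.cos(y)])+[.0003,-.0021]; print(g)
goal([*g,.286],3.4)
E
```

```text
clock: 20.3
tool_pos: [0.5175, -0.3324, 0.1663]
ee_rot: [2.279, 2.163, -0.0]
contact_force: [0.7, -0.4, -3.1]
opening: 0.0486
grasp_force: 9.7
clock: 21.1
tool_pos: [0.5182, -0.333, 0.2953]
ee_rot: [2.272, 2.157, 0.003]
contact_force: [-0.0, 0.6, -0.9]
opening: 0.0485
grasp_force: 9.7
top [ 478.6 -307. ] [ 93.8 132.6] 87.2 0.0366 1314
vial [ 517.7 -329.6] [21.2 20. ] 88.1 0.0653 67
[(array([0.622, 0.036, 0.009]), 0.64), (array([ 0.518, -0.333,  0.009]), 0.51)]
scene [ 480.7 -307.7] [ 94.7 134.4] 86.9 0.0344 952
vial [ 519.2 -331.6] [24.6 19.2] 44.5 0.0635 52
[(array([ 0.517, -0.334,  0.009]), 0.65)]
[0.62692775 0.03012959]
shift [36.76  9.08  0.16] turn [-0.1 -0.1 -6.4]
```

The first vial stands in its cell with its cap at z = 0.065. Now the second.

```bash
python3 -m jog '[[3,0.7,0,0,0,-0.5],[8,2,0,0,0,-1.5],[13,3.2,0,0,0,-2.5],[18,4.5,0,0,0,-3.5],[23,5.7,0,0,0,-4.5],[28,7,0,0,0,-5.5],[32.5,8,0,0,0,-6.4],[36.7,9,0,0,0,-6.4]]' >/dev/null; python3 -m jog '[[0,0,0,0,0,0],[0,0,0,0,0,0],[0,0,0,0,0,0],[0,0,0,0,0,0],[0,0,0,0,0,0],[0,0,0,0,0,0],[0,0,0,0,0,0],[0,0,0,0,0,0]]'; python3 - <<'E'
from h import *
goal([.6269,.0301,.172],3.4)
for n in("scene","top"):
    p=cam(n)
    for z in (.15,.19,.23): legs(p,(.627,.032),z,z+.03)
E
```

```text
clock: 22.9
tool_pos: [0.6264, 0.0291, 0.2894]
ee_rot: [2.155, 2.286, 0.0]
contact_force: [0.0, 0.4, -2.0]
opening: 0.0483
grasp_force: 9.7
shift [ 0.1   0.05 11.74] turn [ 0.  0. -0.]
legs n 34 med [0.6464 0.0341 0.1718] min [0.6094 0.0269 0.1621] max [0.648  0.0406 0.1799]
legs n 59 med [0.6466 0.0342 0.206 ] min [0.6065 0.0266 0.1909] max [0.6491 0.04   0.2197]
legs n 61 med [0.6468 0.0329 0.2466] min [0.6449 0.0257 0.2316] max [0.6488 0.0395 0.2597]
legs n 20 med [0.6059 0.0357 0.1726] min [0.605  0.0249 0.1651] max [0.6419 0.0408 0.179 ]
legs n 24 med [0.6061 0.0369 0.204 ] min [0.6047 0.0259 0.1906] max [0.6442 0.0403 0.2177]
legs n 8 med [0.6057 0.0371 0.25  ] min [0.6047 0.0348 0.2392] max [0.6103 0.0376 0.253 ]
```

```bash
python3 -m jog '[[0,0.05,1,0,0,0],[0,0.05,2.5,0,0,0],[0,0.05,4.5,0,0,0],[0,0.05,6.5,0,0,0],[0,0.05,8,0,0,0],[0,0.05,9.5,0,0,0],[0,0.05,10.7,0,0,0],[0,0.05,11.7,0,0,0]]';  python3 -m jog '[[0,0,0,0,0,0],[0,0,0,0,0,0],[0,0,0,0,0,0],[0,0,0,0,0,0],[0,0,0,0,0,0],[0,0,0,0,0,0],[0,0,0,0,0,0],[0,0,0,0,0,0]]' 0.4;  python3 -m jog '[[0,0,-1,0,0,0],[0,0,-2.5,0,0,0],[0,0,-5,0,0,0],[0,0,-7.5,0,0,0],[0,0,-10,0,0,0],[0,0,-12,0,0,0],[0,0,-13.5,0,0,0],[0,0,-13.5,0,0,0]]';python3 - <<'E'
from h import *
for n in("scene","top"):
    p=cam(n)
    for z in (.14,.165,.19): legs(p,(.627,.032),z,z+.025,.025)
    print(*rect(slab(cloud(p),*THINGS["carrier"])))
st()
E
```

```text
clock: 23.8
tool_pos: [0.6268, 0.0294, 0.1713]
ee_rot: [-2.154, -2.287, 0.0]
contact_force: [0.5, 0.7, -2.5]
opening: 0.048
grasp_force: 9.7
clock: 24.6
tool_pos: [0.6269, 0.0294, 0.1723]
ee_rot: [2.154, 2.287, 0.0]
contact_force: [0.2, 0.3, -2.5]
opening: 0.0374
grasp_force: 60.2
clock: 25.4
tool_pos: [0.6275, 0.0294, 0.3124]
ee_rot: [2.151, 2.283, 0.008]
contact_force: [0.5, 0.7, -2.8]
opening: 0.037
grasp_force: 60.6
legs n 32 med [0.6375 0.0351 0.1593] min [0.6316 0.0238 0.1511] max [0.6409 0.0445 0.1645]
legs n 45 med [0.638  0.036  0.1755] min [0.631  0.0235 0.1661] max [0.6446 0.0446 0.1899]
legs n 76 med [0.6435 0.0371 0.2052] min [0.6211 0.0239 0.1901] max [0.6461 0.0441 0.2149]
[ 480.6 -308.2] [ 95.5 134.9] 87.8 0.0346 955
legs n 10 med [0.6186 0.0397 0.1597] min [0.6164 0.0308 0.1516] max [0.6236 0.0444 0.1619]
legs n 15 med [0.6211 0.0411 0.1795] min [0.6115 0.0256 0.1667] max [0.6417 0.0449 0.19  ]
legs n 57 med [0.6224 0.0391 0.2093] min [0.6108 0.026  0.1901] max [0.6379 0.0442 0.2148]
[ 478.3 -306.4] [ 93.7 131.9] 87.3 0.0365 1321
25.5 [0.6271 0.0294 0.3083] [2.153e+00 2.286e+00 2.000e-03] 0.03703999203031525 60.63714265823364 [ 0.3 -0.3 -3.2]
```

```bash
python3 - <<'E'
from h import *
goal([.4391,-.2898,.3],-2.8)
E
```

```text
shift [-30.74 -20.67   0.79] turn [0.1 0.  6.2]
```

```bash
python3 -m jog '[[-2.5,-1.7,0,0,0,0.5],[-6.4,-4.3,0,0,0,1.5],[-10.3,-6.9,0,0,0,2.5],[-14.2,-9.5,0,0,0,3.5],[-18.1,-12.2,0,0,0,4.5],[-22,-14.8,0,0,0,5.5],[-26,-17.5,0,0,0,6.2],[-30,-20.2,0,0,0,6.2]]' >/dev/null;python3 -m jog '[[-0.7,-0.5,0.5,0,0,0],[-0.7,-0.5,2.5,0,0,0],[-0.7,-0.5,5,0,0,0],[-0.7,-0.5,7,0,0,0],[-0.7,-0.5,8,0,0,0],[-0.7,-0.5,8.3,0,0,0],[-0.7,-0.5,8.3,0,0,0],[-0.7,-0.5,8.3,0,0,0]]'; python3 - <<'E'
from h import *
goal([.4391,-.2898,.167],-2.8)
for n in("top","scene"):
    p=cam(n);W=cloud(p); print(n,*rect(slab(W,(.48,-.308),.1,.03,.042)))
    for z in(.06,.08,.1):legs(p,(.4391,-.287),z,z+.02,.025)
    P=slab(W,(.518,-.33),.025,.05,.08); print("vial",*rect(P[P[:,2]>.06]))
E
```

```text
clock: 27.1
tool_pos: [0.4382, -0.2889, 0.2255]
ee_rot: [2.273, 2.166, 0.001]
contact_force: [-0.6, 0.2, -1.9]
opening: 0.0373
grasp_force: 61.0
shift [-0.08  0.08  5.85] turn [0.1 0.1 0. ]
top [ 478.3 -306.5] [ 93.9 132. ] 87.4 0.0365 1167
legs n 17 med [ 0.4362 -0.2749  0.0733] min [ 0.4291 -0.28    0.066 ] max [ 0.4482 -0.273   0.0781]
legs n 30 med [ 0.4375 -0.2751  0.0896] min [ 0.426  -0.2793  0.0802] max [ 0.4478 -0.2727  0.0996]
legs n 44 med [ 0.4396 -0.2771  0.1099] min [ 0.4233 -0.2923  0.1005] max [ 0.4538 -0.273   0.12  ]
vial [ 517.5 -329.5] [19.9 19.5] 5.3 0.0656 67
scene [ 480.6 -307.9] [ 94.7 134.9] 86.9 0.0345 937
legs n 33 med [ 0.4482 -0.2811  0.0728] min [ 0.4376 -0.2924  0.0647] max [ 0.4529 -0.273   0.0798]
legs n 42 med [ 0.4476 -0.2785  0.0892] min [ 0.4264 -0.2918  0.0802] max [ 0.4552 -0.2733  0.0997]
legs n 63 med [ 0.4522 -0.2799  0.1102] min [ 0.4238 -0.2941  0.1006] max [ 0.4577 -0.2737  0.1198]
vial [ 519.5 -331.2] [22.7 19.4] 14.8 0.0633 52
```

```bash
python3 -m jog '[[-0.15,0.03,0,0,0,0],[-0.15,0.03,1,0,0,0],[-0.15,0.03,2,0,0,0],[-0.15,0.03,3,0,0,0],[-0.15,0.03,4,0,0,0],[-0.15,0.03,5,0,0,0],[-0.15,0.03,5.7,0,0,0],[-0.15,0.03,5.7,0,0,0]]'; python3 - <<'E'
from h import *
for n in("top","scene"):
    p=cam(n);W=cloud(p); print(n,*rect(slab(W,(.48,-.308),.1,.03,.042)))
    for z in(.045,.08,):legs(p,(.4391,-.287),z,z+.02,.025)
E
```

```text
clock: 28.0
tool_pos: [0.4378, -0.2901, 0.1662]
ee_rot: [-2.274, -2.166, 0.0]
contact_force: [1.2, -0.5, -2.2]
opening: 0.0369
grasp_force: 61.1
top [ 478.5 -306.4] [ 92.2 132.2] 87.2 0.0367 1068
legs n 43 med [ 0.4368 -0.2781  0.0562] min [ 0.4222 -0.2949  0.0459] max [ 0.4519 -0.2735  0.065 ]
legs n 29 med [ 0.4265 -0.2802  0.0903] min [ 0.4215 -0.2943  0.08  ] max [ 0.4526 -0.2776  0.0999]
scene [ 480.9 -307. ] [ 94.7 134.9] 87.2 0.0345 907
legs n 62 med [ 0.4475 -0.2807  0.0577] min [ 0.4243 -0.2945  0.0453] max [ 0.4563 -0.2747  0.0648]
legs n 60 med [ 0.4495 -0.2862  0.0903] min [ 0.4243 -0.2954  0.0805] max [ 0.457  -0.2791  0.0999]
```

Clear fit with no contact force. I'll release, rise and check.

```bash
python3 -m jog '[[0,0,0.2,0,0,0],[0,0,0.2,0,0,0],[0,0,0.2,0,0,0],[0,0,0.2,0,0,0],[0,0,0.2,0,0,0],[0,0,0.2,0,0,0],[0,0,0.2,0,0,0],[0,0,0.2,0,0,0]]' 0.565; python3 -m jog '[[0,0,-0.3,0,0,0],[0,0,-1,0,0,0],[0,0,-2,0,0,0],[0,0,-4,0,0,0],[0,0,-7,0,0,0],[0,0,-10,0,0,0],[0,0,-12.3,0,0,0],[0,0,-12.3,0,0,0]]' >/dev/null;  python3 - <<'E'
from h import *
for n in("top","scene"):
    p=cam(n);W=cloud(p); print(n,*rect(slab(W,(.48,-.308),.1,.03,.042)))
    for c in((.518,-.33),(.44,-.286)):
        P=slab(W,c,.025,.05,.08); print("vial",*rect(P[P[:,2]>.06]))
    P=slab(W,(.45,-.003),.06,.082,.097);print("sleeve",*rect(P))
    if n=="top": save(p,"placed2.png",(180,100,480,290),2)
goal([.4512,-.0035,.2844],100.9)
E
```

```text
clock: 28.9
tool_pos: [0.438, -0.2904, 0.1653]
ee_rot: [-2.275, -2.167, 0.0]
contact_force: [-0.6, 0.3, -1.9]
opening: 0.0484
grasp_force: 9.7
top [ 478.5 -306.9] [ 93.9 132.2] 87.2 0.0365 1268
vial [ 517.7 -329.7] [20.4 20.5] 82.3 0.0656 66
vial [ 439. -284.] [19.4 19.4] 1.3 0.0657 69
sleeve [449.8  -2.9] [40.1 72.1] 10.8 0.0911 285
scene [ 480.8 -307.5] [ 94.3 134.6] 87.6 0.0346 935
vial [ 519.6 -330.9] [19.6 20.6] 10.7 0.0638 51
vial [ 440.8 -285.2] [23.4 19.3] 46.0 0.0628 46
sleeve [451.8  -3.3] [44.5 72.2] 10.5 0.0882 257
shift [28.73 -0.1   0.4 ] turn [ 0.000e+00  1.000e-01 -1.037e+02]
```

View pics/placed2.png

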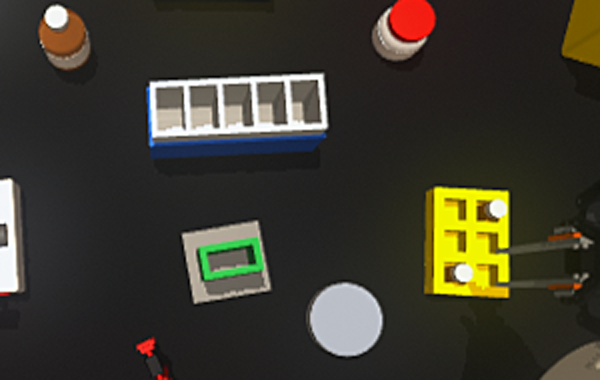

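Both vials stand in the carrier, at (497,208) and (463,272), and all the wells are empty. The tongs go back next.

```bash
python3 -m jog '[[2,0,0,0,0,-8],[4,0,0,0,0,-16],[6.5,0,0,0,0,-24],[9,0,0,0,0,-32],[11.5,0,0,0,0,-40],[14,0,0,0,0,-48],[16.5,0,0,0,0,-56],[19,0,0,0,0,-64]]' >/dev/null; python3 - <<'E'
from h import *
st();goal([.4512,-.0035,.2844],100.9)
E
```

```text
30.6 [ 0.4467 -0.0994  0.2859] [-0.771 -3.042 -0.   ] 0.048455663079564434 9.668485522270203 [ 0.  -0.8 -1.9]
shift [4.18 8.65 0.16] turn [  0.   -0.2 -39.4]
```

```bash
python3 -m jog '[[0.8,1.7,0,0,0,-8],[1.6,3.4,0,0,0,-16],[2.4,5.1,0,0,0,-24],[3.2,6.8,0,0,0,-32],[4.2,8.65,0,0,0,-39.4],[4.2,8.65,0,0,0,-39.4],[4.2,8.65,0,0,0,-39.4],[4.2,8.65,0,0,0,-39.4]]' >/dev/null; python3 - <<'E'
from h import *
st();goal([.4512,-.0035,.1345],100.9)
for n in("top","scene"):
    p=cam(n);W=cloud(p);print(n)
    for z in(.15,.18,.21):
        P=slab(W,(.451,-.003),.04,z,z+.03); print(rect(P) if len(P)>5 else len(P))
    P=slab(W,(.45,-.003),.06,.082,.097);print("sleeve",*rect(P))
E
```

```text
31.4 [ 0.4519 -0.0051  0.2872] [ 0.287 -3.127  0.   ] 0.048502086527529895 9.665936082601547 [ 0.   0.4 -2.7]
shift [1.000e-02 1.700e-01 1.527e+01] turn [ 0.  -0.1 -0.4]
top
0
0
0
sleeve [432.9 -13.5] [5.4 3.7] 66.1 0.092 5
scene
(array([453.2,  -5.2]), array([11.5, 40.3]), 6.2, np.float64(0.1704), 26)
(array([451. ,  -5.6]), array([15.7, 40.6]), 10.8, np.float64(0.1959), 42)
(array([451.1,  -5.5]), array([15.7, 40.6]), 10.3, np.float64(0.224), 47)
sleeve [450.1  -3.8] [46.2 71.5] 11.2 0.0881 253
```

```bash
python3 -m jog '[[0,0.17,2,0,0,-0.4],[0,0.17,4.5,0,0,-0.4],[0,0.17,7,0,0,-0.4],[0,0.17,9,0,0,-0.4],[0,0.17,11,0,0,-0.4],[0,0.17,13,0,0,-0.4],[0,0.17,14.5,0,0,-0.4],[0,0.17,15,0,0,-0.4]]';python3 -m jog '[[0,0,0,0,0,0],[0,0,0.1,0,0,0],[0,0,0.2,0,0,0],[0,0,0.2,0,0,0],[0,0,0.2,0,0,0],[0,0,0.2,0,0,0],[0,0,0.2,0,0,0],[0,0,0.2,0,0,0]]'
```

```text
clock: 32.3
tool_pos: [0.451, -0.0032, 0.1362]
ee_rot: [0.3, -3.124, -0.001]
contact_force: [-0.7, 0.6, -2.6]
opening: 0.0481
grasp_force: 9.7
clock: 33.1
tool_pos: [0.4518, -0.0029, 0.1363]
ee_rot: [-0.302, 3.127, 0.0]
contact_force: [-0.3, 0.8, -2.9]
opening: 0.0481
grasp_force: 9.7
```

```bash
python3 -m jog '[[0,0,0.1,0,0,0],[0,0,0.1,0,0,0],[0,0,0.1,0,0,0],[0,0,0.1,0,0,0],[0,0,0.1,0,0,0],[0,0,0.1,0,0,0],[0,0,0.1,0,0,0],[0,0,0.1,0,0,0]]' 1;python3 -m jog '[[0,0,0,0,0,0],[0,0,-1,0,0,0],[0,0,-4,0,0,0],[0,0,-8,0,0,0],[0,0,-12,0,0,0],[0,0,-16,0,0,0],[0,0,-17,0,0,0],[0,0,-17,0,0,0]]'; python3 - <<'E'
from h import *
for n in("scene",):
    p=cam(n);W=cloud(p);P=slab(W,(.451,-.003),.06,.14,.2);print(*rect(P),P[:,2].max())
goal(ctl(-.13,.25),95.4)
E
```

```text
clock: 33.9
tool_pos: [0.4518, -0.0029, 0.1353]
ee_rot: [-0.301, 3.127, -0.0]
contact_force: [0.2, -0.8, -0.3]
opening: 0.0858
grasp_force: 0.0
clock: 34.7
tool_pos: [0.4524, -0.0029, 0.308]
ee_rot: [-0.301, 3.123, -0.001]
contact_force: [-0.3, 0.1, -0.4]
opening: 0.0856
grasp_force: 0.0
[452.4  -9.1] [19.2 51.6] 9.9 0.171 236 0.18420828233794329
shift [ 4.96 30.95  5.56] turn [-0.   0.1  5.6]
```

The tongs are released in the stand. Next is setting the lever, by pushing from its −x side.

```bash
python3 -m jog '[[0.5,4,0,0,0,1],[1.2,8,0,0,0,2],[2,12,0,0,0,3],[2.7,16,0.5,0,0,4],[3.4,20,1,0,0,5],[4.1,24,2,0,0,5.6],[4.6,28,3,0,0,5.6],[5,31,3.5,0,0,5.6]]' 0 >/dev/null; python3 - <<'E'
from h import *
st();goal(ctl(-.13,.105,-.003),95.4)
G=[];K=[]
for n in("top","scene"):
    p=cam(n);W=cloud(p);fr=p["frame"].astype(int)
    near=(np.abs(W[...,0]-.475)<.14)&(np.abs(W[...,1]-.302)<.07)&(W[...,2]>.09)
    C=np.array(rect(slab(W,*THINGS["ctrl"]))[0])/1000; print(n,C)
    for nm,m in(("red",(fr[...,0]>120)&(fr[...,1]<70)),("green",(fr[...,1]>fr[...,0]+50)&(fr[...,1]>fr[...,2]+30))):
        Q=W[m&near]
        if len(Q)>3:
            xp=(Q[:,0]-C[0])*np.cos(cy)+(Q[:,1]-C[1])*np.sin(cy); print(nm,len(Q),"x'",np.round([xp.min(),xp.mean(),xp.max()],4),"z",np.round([Q[:,2].min(),Q[:,2].mean(),Q[:,2].max()],4), np.round(Q[:,1].mean(),4))
E
```

```text
35.55 [0.3416 0.2933 0.2667] [ 0.151 -3.134  0.004] 5.163999047442818e-05 0.0 [ 0.7  0.5 -0.3]
shift [-0.32 -0.77 16.17] turn [-0.1 -0.3  0.1]
top [0.4735 0.3011]
red 139 x' [-0.0874 -0.0766 -0.065 ] z [0.116  0.1247 0.1313] 0.2935
green 48 x' [-0.016  -0.0093 -0.0007] z [0.0956 0.1172 0.1222] 0.3293
scene [0.4753 0.3005]
red 97 x' [-0.0868 -0.0725 -0.0631] z [0.11   0.1211 0.1275] 0.2933
green 36 x' [-0.0166 -0.0086 -0.0029] z [0.1088 0.1147 0.1184] 0.3289
```

```bash
python3 -m jog '[[-0.3,-0.8,3,0,0,0],[-0.3,-0.8,6,0,0,0],[-0.3,-0.8,9,0,0,0],[-0.3,-0.8,12,0,0,0],[-0.3,-0.8,14,0,0,0],[-0.3,-0.8,15.5,0,0,0],[-0.3,-0.8,16.1,0,0,0],[-0.3,-0.8,16.1,0,0,0]]' >/dev/null;python3 -m jog '[[-2,0,0,0,0,0],[-3.4,0,0,0,0,0],[-4.2,0,-0.7,0,0,0],[-5,0,-1.3,0,0,0],[-6,0,-1.8,0,0,0],[-7,0,-2.3,0,0,0],[-8,0,-2.7,0,0,0],[-8.8,0,-2.9,0,0,0]]' >/dev/null;python3 -m jog '[[0,0,0,0,0,0],[0.5,0,0,0,0,0],[2,0,0,0,0,0],[5,0,-3,0,0,0],[8,0,-7,0,0,0],[8,0,-10,0,0,0],[8,0,-10,0,0,0],[8,0,-10,0,0,0]]'; cat > lev.py <<'E'
from h import *
import sys
for n in("top","scene"):
    p=cam(n);W=cloud(p);fr=p["frame"].astype(int)
    near=(np.abs(W[...,0]-.475)<.14)&(np.abs(W[...,1]-.302)<.07)&(W[...,2]>.09)
    C=np.array(rect(slab(W,*THINGS["ctrl"]))[0])/1000; print(n,C)
    if len(sys.argv)>1: save(p,sys.argv[1]+n+".png",(140,150,240,250) if n=="top" else (300,130,400,230),5)
    for nm,m in(("red",(fr[...,0]>120)&(fr[...,1]<70)),("green",(fr[...,1]>fr[...,0]+50)&(fr[...,1]>fr[...,2]+30))):
        Q=W[m&near]
        if len(Q)>3:
            xp=(Q[:,0]-.4744)*np.cos(cy)+(Q[:,1]-.3007)*np.sin(cy); print(nm,len(Q),"x'",np.round([xp.min(),(xp.min()+xp.max())/2,xp.mean(),xp.max()],4),"z",np.round([Q[:,2].min(),Q[:,2].mean(),Q[:,2].max()],4))
E
python3 lev.py a
```

```text
clock: 38.05
tool_pos: [0.3549, 0.285, 0.2384]
ee_rot: [-0.149, 3.137, 0.001]
contact_force: [-0.4, -0.3, -1.2]
opening: 0.0
grasp_force: 0.0
top [0.4734 0.3009]
red 142 x' [-0.0263 -0.0114 -0.015   0.0035] z [0.0934 0.1587 0.1645]
green 27 x' [-0.0169 -0.0095 -0.01   -0.0022] z [0.1066 0.1179 0.1211]
scene [0.4752 0.2998]
red 114 x' [-0.0226 -0.012  -0.0092 -0.0014] z [0.1438 0.155  0.1607]
green 36 x' [-0.0155 -0.0091 -0.0077 -0.0027] z [0.1072 0.1146 0.1202]
```

View pics/atop.png

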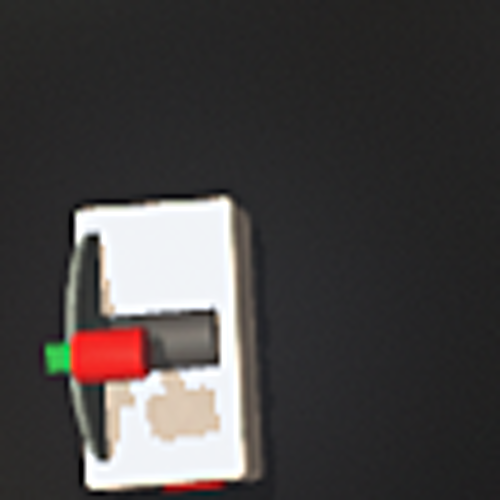

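View pics/ascene.png

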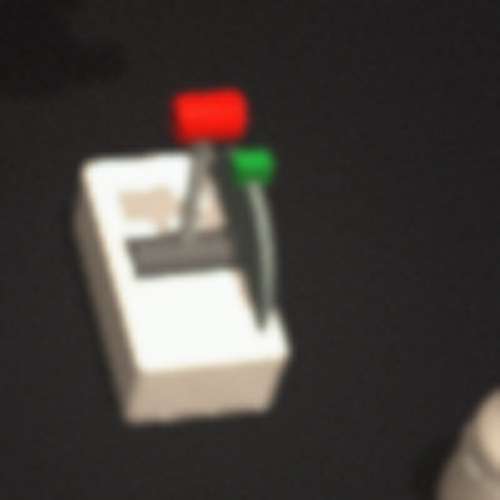

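```bash
cat > ang.py <<'E'
from h import *
from scipy.optimize import least_squares
def cen(fr,kind,uv,r=22):
    fr=fr.astype(int)
    m=((fr[...,0]>110)&(fr[...,1]<80)&(fr[...,2]<80)) if kind=="red" else ((fr[...,1]>fr[...,0]+35)&(fr[...,1]>fr[...,2]+25))
    v,u=np.nonzero(m); k=np.hypot(u-uv[0],v-uv[1])<r; u,v=u[k],v[k]
    n,l,s,c=cv2.connectedComponentsWithStats(m.astype(np.uint8)); 
    best=max([i for i in range(1,n) if np.hypot(*(c[i]-uv))<r],key=lambda i:s[i,4]); return c[best],s[best,4]
for n in("top","scene"):
    p=cam(n);W=cloud(p); C=np.array(rect(slab(W,*THINGS["ctrl"]))[0])/1000; zb=.0011 if n=="top" else -.0013
    old=cv2.resize(cv2.imread("pics/%s0.png"%n)[...,::-1],(512,384),interpolation=cv2.INTER_AREA)
    def pt(phi,yp,L):
        xp=L*np.sin(phi); return [C[0]+xp*np.cos(cy)-yp*np.sin(cy),C[1]+xp*np.sin(cy)+yp*np.cos(cy),.05+zb+L*np.cos(phi)]
    for nm,fr,kind,L,g in(("knob0",old,"red",.1,.74),("knob",p["frame"],"red",.1,-.15),("tab0",old,"green",.062,-.15),("tab",p["frame"],"green",.062,-.15)):
        uv0=proj(p,pt(g,.03 if kind=="green" else 0,L))
        try: uv,a=cen(fr,kind,uv0)
        except ValueError: print(n,nm,"none"); continue
        s=least_squares(lambda q:np.array(proj(p,pt(q[0],q[1],L)))-uv,[g,0.0]); print(n,nm,np.round(uv,1),a,"phi %.3f y' %.4f"%tuple(s.x),"res",np.round(s.fun,2))
E
python3 ang.py
```

```text
top knob0 [162.6 186. ] 146 phi 0.782 y' 0.0026 res [0. 0.]
top knob [161.4 220.4] 155 phi -0.127 y' 0.0017 res [0. 0.]
top tab0 [152.8 220.9] 58 phi -0.140 y' 0.0312 res [-0. -0.]
top tab [151.1 221.3] 32 phi -0.148 y' 0.0354 res [ 0. -0.]
scene knob0 [348.4 184.7] 131 phi 0.718 y' 0.0047 res [-0.  0.]
scene knob [341.7 152.8] 145 phi -0.188 y' 0.0047 res [-0.  0.]
scene tab0 [350.  162.7] 60 phi -0.233 y' 0.0328 res [0. 0.]
scene tab [350.1 162.7] 59 phi -0.234 y' 0.0330 res [0. 0.]
```

```bash
sed -i 's/^    for nm,fr/    g=cv2.resize(cv2.imread("pics\/grip_%s.png"%n)[...,::-1],(160,160),interpolation=cv2.INTER_AREA); off=np.zeros((384,512,3),np.uint8); off[130:290,210:370]=g\n    if n=="top": g=cv2.resize(cv2.imread("pics\/lev2.png")[...,::-1],(120,110),interpolation=cv2.INTER_AREA); off[:]=0; off[170:280,140:260]=g\n    for nm,fr/; s/in(("knob0"/in(("off",off,"red",.1,-.87),("knob0"/' ang.py; python3 ang.py | grep off
```

```text
top off [167.5 247.2] 95 phi -0.808 y' -0.0023 res [ 0. -0.]
scene off [333.6 143.9] 125 phi -0.846 y' 0.0024 res [0.12 1.29]
```

```bash
python3 - <<'E'
from h import *
goal(ctl(.045,.238,-.003),95.4);goal(ctl(.003,.14,-.003),95.4)
E
```

```text
shift [-16.5    0.17  -0.16] turn [-0.1 -0.1  0. ]
shift [-12.32   0.19   9.65] turn [-0.1 -0.1  0. ]
```

```bash
python3 -m jog '[[-4,0.2,0,0,0,0],[-8,0.2,0,0,0,0],[-12,0.2,0,0,0,0],[-16.5,0.2,0,0,0,0],[-16.5,0.2,0,0,0,0],[-16.5,0.2,3.5,0,0,0],[-16.5,0.2,7,0,0,0],[-16.5,0.2,9.7,0,0,0]]' >/dev/null;python3 -m jog '[[1,0,0,0,0,0],[2.5,0,0,0,0,0],[3.5,0,0,0,0,0],[3.8,0,0,0,0,0],[4,0,0,0,0,0],[4.1,0,0,0,0,0],[4.2,0,0,0,0,0],[4.2,0,0,0,0,0]]';python3 -m jog '[[-1,0,0,0,0,0],[-4,0,0,0,0,0],[-4,0,-5,0,0,0],[-4,0,-9,0,0,0],[0,0,-9.7,0,0,0],[4,0,-9.7,0,0,0],[8,0,-9.7,0,0,0],[12,0,-9.7,0,0,0]]' >/dev/null; python3 ang.py
```

```text
clock: 39.95
tool_pos: [0.4777, 0.2985, 0.1415]
ee_rot: [-0.148, 3.138, 0.0]
contact_force: [1.9, 0.5, 0.9]
opening: 0.0
grasp_force: 0.7
top off [167.5 247.2] 95 phi -0.810 y' -0.0022 res [ 0. -0.]
top knob0 [162.6 186. ] 146 phi 0.780 y' 0.0026 res [0. 0.]
top knob [161.4 222.8] 147 phi -0.181 y' 0.0022 res [-0.  0.]
top tab0 [152.8 220.9] 58 phi -0.142 y' 0.0312 res [-0.  0.]
top tab [151.1 221.3] 32 phi -0.149 y' 0.0354 res [ 0. -0.]
scene off [333.6 143.9] 125 phi -0.847 y' 0.0031 res [0.13 1.47]
scene knob0 [348.4 184.7] 131 phi 0.713 y' 0.0051 res [ 0. -0.]
scene knob [341.  151.6] 144 phi -0.245 y' 0.0049 res [0. 0.]
scene tab0 [350.  162.7] 60 phi -0.247 y' 0.0334 res [0. 0.]
scene tab [350.1 162.7] 59 phi -0.248 y' 0.0336 res [-0.  0.]
```

```bash
python3 lev.py; python3 -c "
from h import *
st()
for n in('top','scene'):
    p=cam(n);W=cloud(p);P=slab(W,(.451,-.003),.06,.14,.2);print(*rect(P));print(*rect(slab(W,(.48,-.308),.1,.03,.042)))"
```

```text
top [0.4734 0.3005]
red 141 x' [-0.0306 -0.0161 -0.0199 -0.0016] z [0.0963 0.1581 0.1643]
green 26 x' [-0.0166 -0.0108 -0.0103 -0.0049] z [0.116  0.1187 0.122 ]
scene [0.4758 0.3001]
red 113 x' [-0.0263 -0.0161 -0.0139 -0.006 ] z [0.1445 0.1546 0.1611]
green 35 x' [-0.0154 -0.0088 -0.008  -0.0023] z [0.1087 0.1145 0.118 ]
40.95 [0.3581 0.2873 0.2385] [-0.15   3.137  0.   ] 1.0016869079945076e-05 0.0 [ 0.4  0.2 -0.4]
[449.5  -9.1] [19.9 52.5] 10.6 0.1806 185
[ 478.4 -306.6] [ 92.9 132. ] 87.3 0.0366 1297
[452.4  -9.2] [20.7 52.2] 12.6 0.1706 233
[ 479.7 -308. ] [ 94.6 136. ] 87.2 0.0345 934
```

```bash
python3 -c "
from h import *
print(close_job())"
```

```text
the job is handed in; nothing more can be done
None
```

The job is handed in at about 41 s, but no verdict came back: the two vials stand in carrier cells, the tongs are released in their stand, and the lever is set to the green index, measured within about 0.04 rad (limit 0.07).

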